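Build the pour-over set on the brewing scale

TASK

Build the pour-over set on the brewing scale, one piece at a time from the bottom up: stand the glass server in the middle of the scale's steel pad, seat the white dripper in the server's mouth, stand the steel filter inside the dripper, and last put the lid on the filter. Every piece must sit level and fully home, and each is set down and let go before the next is added. Leave the empty tasting glasses and the steel pitcher where they are.

Things in the scene. Friction and masses are not known exactly. Their poses are not given: they have to be found in the camera images.
- scale: Flat black brewing scale with a square steel weighing pad, fixed to the table. The pad is 110 x 110 mm, its top 24 mm above the table. Origin: under the pad's centre, at table height; z up. The black housing, 18 mm high and 116 mm wide, reaches from +55 mm to -95 mm along its own x; the small display is at the -x end. Yaw within 0.5 rad of the world's x.
- server: Glass coffee server (carafe) with a pale wooden neck, loose, upright, 0.28 kg, 100 mm high. Round: belly 84 mm in diameter up to 45 mm height, narrowing to a straight neck, 58 mm outside diameter from 60 to 100 mm height. The open mouth is 50 mm wide inside. Grip across the neck. Origin: centre of the underside, z up; on the scale, 24 mm above the scale's origin.
- dripper: White ceramic dripper, loose, upright, 0.22 kg, 56 mm high: a foot 42 mm in diameter, 8 mm high (enters the server's mouth); a flange 80 mm in diameter from 8 to 12 mm height (rests on the server's rim); a straight round cup above, 66 mm outside, 60 mm inside, inner floor at 16 mm. Grip across the cup. Origin: centre of the foot's underside, z up; seated, 92 mm above the server's origin.
- filter: Steel filter basket, a straight round open tube with a bottom, lower part dark and upper part bright, loose, upright, about 0.10 kg, 66 mm high, 52 mm outside and 46 mm inside diameter. Grip across its upper 26 mm. Origin: centre of the underside, z up. Standing in the dripper its origin is 16 mm above the dripper's and its top stands 26 mm above the dripper's rim.
- lid: Round steel lid with a black upright knob, loose, right way up, 0.08 kg. Underneath a centring boss 36 mm in diameter, 5 mm high, that enters the filter; disc 60 mm in diameter, from 5 to 9 mm height; knob 20 mm in diameter, from 9 to 37 mm height. Grip the knob. Origin: centre of the boss's underside, z up; seated, 61 mm above the filter's origin.
- glass: Empty clear tasting glass, the one standing among the brewing pieces, 74 mm in diameter and 62 mm high, loose, to be left alone. Origin: centre of the underside, z up.
- pitcher: Steel pitcher with one handle (at its own +y), 80 mm in diameter and 85 mm high, loose, at the far side, to be left alone. Origin: centre of the underside, z up.

How it is judged:
By the outcome, as a careful person would: the job done as asked, in the order asked, and still so for the second after the job is handed in, with the robot touching nothing.
It also fails if it takes over 120 s, if anything falls off the work surface, if the arm or the gripper's body presses on something with over 40 N, if the wrist force passes 120 N, or if a joint passes its speed limit or range.

ROBOT

A 7-joint arm with a two-finger parallel gripper is mounted at the origin on the work surface. World frame = base frame: x ahead of the robot, y to its left, z up, the work surface at z = 0. Lengths are in m, angles in degrees, forces in N, time in s.
With the tool pointing down it reaches from about 0.425 to 1.025 m from the base axis. Payload 9.4 kg.
Tool frame: the origin (TCP) lies midway between the tips of the shut fingers; the grasp point (between the pads) lies 19 mm behind it; x points along the fingers, y is the direction in which the jaws open and shut, and the axes are right-handed (so a half turn about x gives the same grasp; the last joint's range is limited). The gripper opens to 85 mm and grips with 20 to 120 N. Pads are 22 mm wide; open, the fingers measure 114 mm over their backs; the gripper's body (76 mm by 85 mm) begins 54 mm behind the grasp point. The pads swing forward as they close: fully open they stand 13 mm farther back than shut.
Start: joints at [68.715, 34.337, -0.143, 91.639, 0.103, 54.024, -4.572], TCP at [0.211, -0.694, 0.231] pointing down, gripper open.
Joint ranges: [-147.43, 147.43], [-19.82, 112.94], [-74.19, 73.91], [6.32, 146.72], [-59.91, 239.91], [6.04, 106.73], [-150.56, 150.56]. Speed limits (degrees/s): [127.2, 127.2, 172.46, 172.46, 180, 180, 180].

INTERFACE

Orientations are given as a 3x3 rotation matrix whose columns are the frame's x, y, z axes.
In Python, from cell import sense, read_camera, calibration, manip gives the robot as it stands. The module is installed in compiled form; this text tells all that it offers.
- The arm moves only by the shell command python3 -m crank 'ROWS' [OPENING]. ROWS is text: rows parted by semicolons, each of 4 numbers parted by spaces: the shift along the tool's x, y, z in m, then the turn about the tool's x in rad. In form: tx ty tz twist; .... A call has 1 to 20 rows; each row is the pose to reach, as a shift and turn from the pose commanded when the call began, along the tool's axes at that moment; what a row does not reach only later rows make up. A row lasts 1/12 s, in which the tool goes at most 41.7 mm and 7.16 degrees, less where a joint would pass 70% of its speed; a pose out of reach is approached as far as the arm can. A call with a gripper value outside its range is refused whole. OPENING is the finger opening in m, from 0 to 0.0854, set as the call begins (- or left out, the last holds). The fingers move at their own pace and stop on an object; the grip force is fixed at half the most. Time passes only in rows, so rows that repeat a pose let the fingers close. It gives the time, the measured TCP pose, the force and the opening at its end, in the units of the state.
- sense(): the state, without advancing time (a new reading comes with each control period).
- read_camera(name): name is "side" or "top" or "wrist"; returns (picture, depth): 384x512x3 uint8, red, green, blue; 384x512 float32, m along the optical axis (not along the pixel's ray), 0 where there is no reading.
- calibration(name): a dict with "K" (3x3 intrinsics, pixels), "eye" and "attitude" of the camera in the world. Camera axes: x right, y up, looking along -z (the intrinsics and any distortion apply to the point x, -y, -z); pixel columns grow to the right and rows downward; lengths in m; the calibration is good to about 2 mm. A picture is of the moment at which its call begins: read the wrist's pose just before it. calibration takes no time and is no camera call; for the wrist camera it gives the pose at the moment of the call.
- manip.sign_off(): hands the job in, once; it reports no verdict.
The state is a dict: "t": time; "qpos": joint angles; "dq": joint speeds; "joint_efforts": joint torques, N m; "eef_pos": TCP position; "tcp_rot": TCP orientation; "wrist_force": force on the tool from outside, world axes, zero at the start; "wrist_torque": the same for the moment, N m; "opening": finger opening in m.
Only numpy, scipy, OpenCV 4.12 (cv2) and the standard library are available. Lean on these libraries where they do the work, as an engineer would, in place of code of your own. Each camera call takes 0.05 s, during which the arm holds its last target. There are 200 camera calls.

## Working session

There is one attempt and no reset: what is moved stays moved. The work goes in short steps, Python scripts to look and compute and a shell command to move; the robot and the scene stay as the last step left them, time stands still between calls to the robot, and variables do not carry over. Pictures are saved under pics/ and viewed, about 12 in all and at most 16, crops included, and the job is handed in when it is done.

```bash
ls; mkdir -p pics
cat > h.py <<'E'
import numpy as np, cv2
from cell import sense, read_camera, calibration, manip
def cloud(name):
    c=calibration(name); im,d=read_camera(name)
    K=np.array(c["K"]);R=np.array(c["attitude"]);e=np.array(c["eye"])
    v,u=np.mgrid[:384,:512]
    P=np.stack([(u-K[0,2])/K[0,0]*d,-(v-K[1,2])/K[1,1]*d,-d],-1)@R.T+e
    P[d==0]=np.nan
    return im,d,P
def save(n,im): cv2.imwrite('pics/'+n+'.png',im[...,::-1])
E
python3 - <<'E'
from h import *
s=sense(); print(s)
ims=[]
for n in("top","side","wrist"):
    c=calibration(n); print(n,c)
    im,d,P=cloud(n); np.savez('pics/'+n+'0.npz',im=im,d=d,P=P); save(n+'0',im); print((d>0).mean())
E
```

```text
pics
{'t': 0.0, 'qpos': array([68.71399429, 34.38521073, -0.14511277, 91.67952504,  0.10468528,
       54.02098268, -4.57150018]), 'dq': array([-3.95689907e-02, -9.61091732e-02,  7.86207946e-02,  1.68630444e-02,
        1.77926818e-02,  8.32649121e-03,  4.78609842e-05]), 'joint_efforts': array([-6.55344884e-04, -7.76454949e+01,  1.56507555e+00, -2.58017796e+01,
        1.24836268e-02,  8.95181322e-03, -7.77265910e-06]), 'eef_pos': array([ 0.21049997, -0.69330696,  0.2304171 ]), 'tcp_rot': array([[-5.90062640e-04,  2.90633074e-01, -9.56834400e-01],
       [ 1.37314384e-03, -9.56833429e-01, -2.90633625e-01],
       [-9.99998883e-01, -1.48536331e-03,  1.65510644e-04]]), 'wrist_force': array([-0.35406243, -0.72698268,  1.29183083]), 'wrist_torque': array([-0.02725719,  0.02669982, -0.00420517]), 'opening': 0.08538128263805886}
top {'K': array([[381.82937764,   0.        , 256.60959591],
       [  0.        , 381.82937764, 188.5961773 ],
       [  0.        ,   0.        ,   1.        ]]), 'eye': array([ 0.45391211, -0.0015997 ,  1.03063394]), 'attitude': array([[-0.0055827 ,  0.98715064,
[... 228 characters left out ...]
, 202.03466366],
       [  0.        ,   0.        ,   1.        ]]), 'eye': array([ 0.37035885, -1.03705979,  0.61445855]), 'attitude': array([[ 0.97273698,  0.09819532, -0.21009627],
       [-0.23156372,  0.46082452, -0.85674909],
       [ 0.01268876,  0.8820422 ,  0.47099953]])}
0.9959665934244791
wrist {'K': array([[305.41195154,   0.        , 257.21139326],
       [  0.        , 305.41195154, 196.30207151],
       [  0.        ,   0.        ,   1.        ]]), 'eye': array([ 0.29166944, -0.66900591,  0.37351526]), 'attitude': array([[ 0.28988244,  0.90484424,  0.31180935],
       [-0.95706057,  0.27467793,  0.09266659],
       [-0.00179832, -0.32528286,  0.94561505]])}
0.9959004720052084
```

View pics/top0.png

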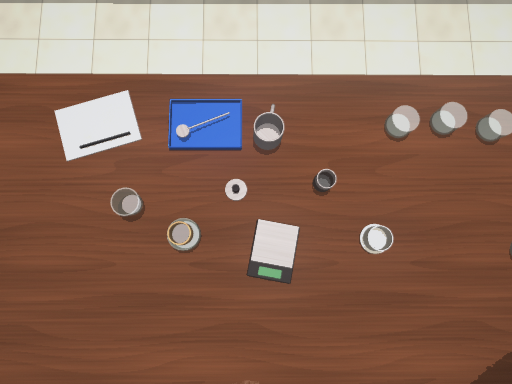

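View pics/side0.png

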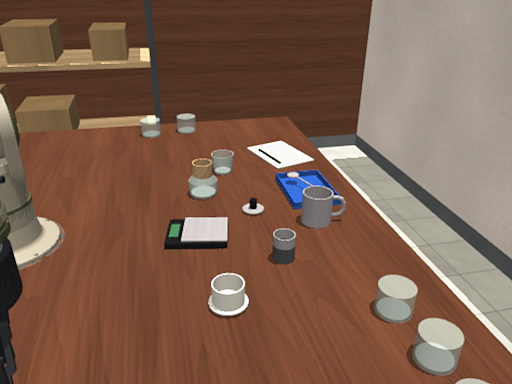

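The top view shows the server (183,234), glass (126,202), lid (236,189), filter (325,180), dripper (377,238), scale (274,250) and pitcher (268,130). The side view agrees. Next I'll get positions from the rim heights.

```bash
cat > m.py <<'E'
from h import *
from scipy.optimize import least_squares
def circ(xy,r):
    f=lambda p:np.hypot(*(xy-p).T)-r
    s=least_squares(f,np.median(xy,0),loss='soft_l1',f_scale=.002); return s.x,np.sqrt(np.mean(s.fun**2))
if __name__=="__main__":
  D={n:np.load(f'pics/{n}0.npz') for n in("top","side")}
  obj=dict(server=((183,234),.1,.0275,.007),dripper=((377,238),.056,.0315,.006),filter=((325,180),.066,.0245,.006),lid=((236,189),.009,.03,.004),glass=((126,202),.062,.036,.006),pitcher=((268,130),.085,.039,.006))
  P=D['top']['P']; print('table z',np.nanmedian(P[300:340,100:400,2]), np.nanmedian(D['side']['P'][280:340,80:180,2]))
  for k,((u,v),h,r,tol) in obj.items():
    c0=np.nanmedian(P[v-14:v+15,u-14:u+15,:2].reshape(-1,2),0)
    for n in D:
        Q=D[n]['P'].reshape(-1,3); q=Q[np.hypot(*(Q[:,:2]-c0).T)<.07]
        w=q[abs(q[:,2]-h)<tol]
        print(k,n,'zmax %.3f'%np.nanpercentile(q[:,2],99.5),len(w),end=' ')
        if len(w)>8:
            c,e=circ(w[:,:2],r); print(c.round(4),'rms %.4f'%e,'z %.4f'%np.median(w[:,2]),'R %.3f'%np.hypot(*c),'bbox',w[:,:2].min(0).round(3),w[:,:2].max(0).round(3))
        else: print()
  # scale pad
  for n in D:
    im=D[n]['im'].astype(int);Q=D[n]['P'];
    m=(im.min(-1)>120)&(abs(Q[...,2]-.024)<.008)&(np.hypot(Q[...,0]-P[244,274,0],Q[...,1]-P[244,274,1])<.12)
    m=cv2.morphologyEx(m.astype(np.uint8),cv2.MORPH_OPEN,np.ones((3,3)))
    xy=Q[m>0][:,:2].astype(np.float32); print('pad',n,len(xy),cv2.minAreaRect(xy),np.median(Q[m>0][:,2]))
    m=(np.nanmax(im,-1)<60)|((im[...,1]>im[...,0]+30)); m&=(abs(Q[...,2]-.018)<.008)&(np.hypot(Q[...,0]-P[244,274,0],Q[...,1]-P[244,274,1])<.14)
    print('  black',Q[m].mean(0).round(3))
E
python3 m.py
```

```text
table z -0.0002008184594028961 -0.00013680007777361336
server top zmax 0.102 140 [0.4975 0.1677] rms 0.0015 z 0.0991 R 0.525 bbox [0.47  0.139] [0.525 0.197]
server side zmax 0.100 112 [0.4943 0.1667] rms 0.0021 z 0.0971 R 0.522 bbox [0.465 0.135] [0.522 0.197]
dripper top zmax 0.059 129 [ 0.4841 -0.3346] rms 0.0010 z 0.0555 R 0.589 bbox [ 0.453 -0.367] [ 0.516 -0.303]
dripper side zmax 0.057 229 [ 0.481  -0.3366] rms 0.0012 z 0.0542 R 0.587 bbox [ 0.448 -0.369] [ 0.514 -0.303]
filter top zmax 0.068 83 [ 0.6368 -0.2007] rms 0.0010 z 0.0653 R 0.668 bbox [ 0.611 -0.227] [ 0.662 -0.176]
filter side zmax 0.066 128 [ 0.6339 -0.2021] rms 0.0013 z 0.0638 R 0.665 bbox [ 0.609 -0.228] [ 0.659 -0.176]
lid top zmax 0.038 311 [0.6207 0.0363] rms 0.0102 z 0.0089 R 0.622 bbox [ 0.556 -0.029] [0.671 0.063]
lid side zmax 0.037 160 [0.6173 0.0425] rms 0.0087 z 0.0083 R 0.619 bbox [0.585 0.004] [0.644 0.064]
glass top zmax 0.064 171 [0.5792 0.3134] rms 0.0021 z 0.0615 R 0.659 bbox [0.544 0.278] [0.616 0.352]
glass side zmax 0.062 86 [0.576  0.3132] rms 0.0027 z 0.0595 R 0.656 bbox [0.54  0.273] [0.611 0.352]
pitcher top zmax 0.087 167 [ 0.7693 -0.0529] rms 0.0019 z 0.0846 R 0.771 bbox [ 0.729 -0.09 ] [ 0.808 -0.015]
pitcher side zmax 0.086 168 [ 0.7663 -0.0543] rms 0.0021 z 0.0829 R 0.768 bbox [ 0.725 -0.095] [ 0.806 -0.013]
pad top 1757 ((0.47297441959381104, -0.06877514719963074), (0.10909512639045715, 0.1095045953989029), 79.14107513427734) 0.023946508832417113
  black [ 0.396 -0.054  0.019]
pad side 1009 ((0.46931150555610657, -0.06895329058170319), (0.11306577175855637, 0.10807967185974121), 79.86475372314453) 0.02358034677371368
  black [ 0.416 -0.085  0.017]
```

Run:
```python
import cv2,numpy as np
im=cv2.imread('pics/top0.png')[100:300,90:440]
cv2.imwrite('pics/crop0.png',cv2.resize(im,None,fx=2.28,fy=2.28,interpolation=cv2.INTER_CUBIC))
```

```text
(no output)
```

View pics/crop0.png

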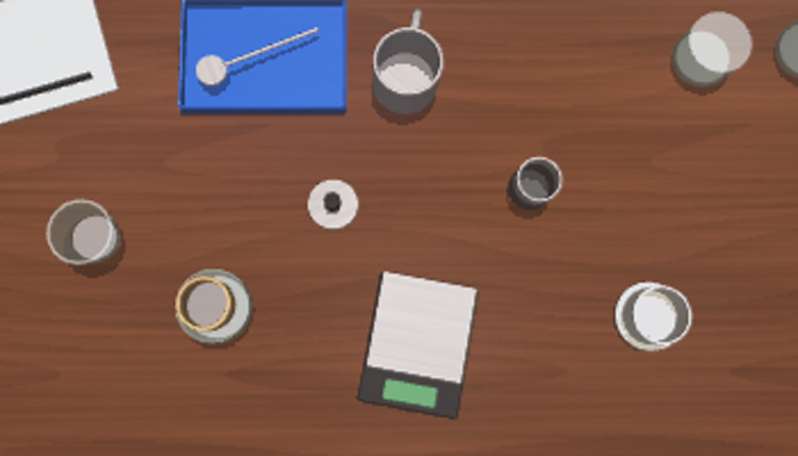

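Both views agree on relative positions, but x differs between them by a constant 3 mm or so, so I'll use the mean. First I move inward and turn the tool to align with the world axes.

```bash
python3 -m crank '-0.005 -0.01 -0.015 0.02; -0.01 -0.03 -0.04 0.06; -0.02 -0.05 -0.07 0.12; -0.02 -0.07 -0.10 0.2; -0.02 -0.10 -0.13 0.25; -0.02 -0.12 -0.16 0.295; -0.02 -0.14 -0.19 0.295; -0.02 -0.16 -0.22 0.295; -0.02 -0.18 -0.25 0.295; -0.02 -0.20 -0.28 0.295; -0.02 -0.22 -0.31 0.295; -0.02 -0.24 -0.33 0.295; -0.02 -0.26 -0.355 0.295; -0.02 -0.28 -0.375 0.295; -0.02 -0.29 -0.387 0.295; -0.02 -0.292 -0.391 0.295; -0.02 -0.292 -0.391 0.295'
cat > go.py <<'E'
import sys; from h import *
s=sense(); R=s['tcp_rot']; p=s['eef_pos']
print('t %.2f'%s['t'],'pos',p.round(4),'op %.4f'%s['opening'],'F',s['wrist_force'].round(1),'tilt',np.degrees(np.arccos(-R[2,0])).round(2),'y',R[:2,1].round(4),'q',s['qpos'].round(0))
if len(sys.argv)>3: print('shift',(R.T@(np.array(sys.argv[1:4],float)-p)).round(4))
E
python3 go.py 0.496 0.167 0.2
```

```text
t: 1.57
eef_pos: [0.5007, -0.2997, 0.2511]
tcp_rot: [[-0.0, 0.002, -1.0], [0.0, -1.0, -0.002], [-1.0, -0.0, 0.0]]
wrist_force: [-0.6, -1.6, 0.1]
opening: 0.0855
t 1.57 pos [ 0.5007 -0.2997  0.2511] op 0.0855 F [-0.6 -1.6  0.1] tilt 0.01 y [ 0.0023 -1.    ] q [ 24.  23.   2. 110.  -1.  47. -63.]
shift [ 0.0512 -0.4667  0.0036]
```

```bash
python3 -m crank '0 -0.015 0; 0 -0.04 0; 0 -0.07 0; 0 -0.1 0' 2>&1 | tail -1; python3 -m crank '0 -0.03 0 0; 0 -0.06 0 0; 0 -0.09 0 0; 0 -0.12 0 0; 0.005 -0.15 0 0; 0.01 -0.19 0 0; 0.015 -0.23 0 0; 0.02 -0.27 0.001 0; 0.025 -0.30 0.001 0; 0.03 -0.33 0.002 0; 0.035 -0.36 0.002 0; 0.04 -0.39 0.003 0; 0.04 -0.42 0.003 0; 0.04 -0.445 0.0035 0; 0.04 -0.46 0.0035 0; 0.04 -0.4667 0.0035 0; 0.04 -0.4667 0.0035 0'
python3 - <<'E'
from h import *
from m import circ
D={n:np.load(f'pics/{n}0.npz') for n in("top","side")}
for n in D:
    Q=D[n]['P'].reshape(-1,3); q=Q[np.hypot(*(Q[:,:2]-[.619,.036]).T)<.045]
    w=q[(q[:,2]>.032)&(q[:,2]<.042)]; print(n,len(w),w.mean(0),w.min(0),w.max(0))
    w=q[(abs(q[:,2]-.009)<.0025)];print(cv2.minEnclosingCircle(w[:,:2].astype(np.float32)))
im,d,P=cloud('wrist'); np.savez('pics/w1.npz',im=im,d=d,P=P)
print(sense()['eef_pos'])
q=P.reshape(-1,3); q=q[abs(q[:,2]-.1)<.006]; q=q[np.hypot(*(q[:,:2]-[.496,.167]).T)<.05]
print(len(q),circ(q[:,:2],.0275))
a=im.copy(); im2,d2,P2=cloud('top'); np.savez('pics/t1.npz',im=im2,d=d2,P=P2)
save('c1',np.hstack([cv2.resize(a,(400,300)),cv2.resize(im2[130:310,80:320],(400,300))]))
E
```

```text
invalid input at $[0]: expected 4 numbers
t: 2.98
eef_pos: [0.4969, 0.166, 0.2111]
tcp_rot: [[0.0, 0.0, -1.0], [-0.0, -1.0, -0.0], [-1.0, 0.0, -0.0]]
wrist_force: [-0.3, 0.4, -0.1]
opening: 0.0853
top 42 [0.61801213 0.03474792 0.03695855] [0.60861462 0.02684832 0.03285223] [0.62728541 0.04270695 0.03952679]
((0.6182070970535278, 0.03444588556885719), 0.02961420640349388)
side 26 [0.61463111 0.03169282 0.03566426] [0.60528826 0.02408532 0.03212747] [0.62455904 0.04042415 0.03878029]
((0.6148016452789307, 0.03399883955717087), 0.03156547248363495)
[0.49683495 0.16470247 0.21111972]
1021 (array([0.49725982, 0.16918431]), np.float64(0.0015185915273903284))
```

View pics/c1.png

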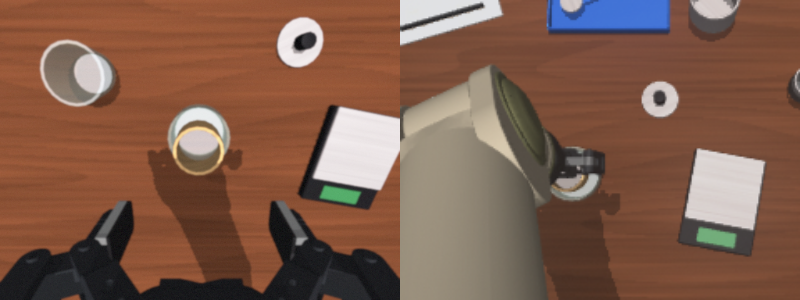

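Wrist camera puts the server at (0.4973, 0.1692), the top camera at (0.4975, 0.1677), and nothing is near the fingers. I descend to grip the neck.

```bash
python3 go.py 0.4965 0.168 0.057; python3 -m crank '0.02 -0.001 0 0; 0.04 -0.001 0 0; 0.06 -0.001 0 0; 0.08 -0.001 0 0; 0.10 -0.001 0 0; 0.115 -0.001 0 0; 0.13 -0.001 0 0; 0.14 -0.001 0 0; 0.148 -0.001 0 0; 0.153 -0.001 0 0; 0.153 -0.001 0 0; 0.153 -0.001 0 0' 0.0854; python3 go.py 0.4965 0.168 0.057
python3 - <<'E'
from h import *
im,d,P=cloud('side'); im2,d2,P2=cloud('wrist')
a=im[130:220,150:270]; save('c2',np.hstack([cv2.resize(a,(400,300),interpolation=cv2.INTER_CUBIC),cv2.resize(im2,(400,300))]))
# fingertip lowest z in side cloud: dark points near server
q=P.reshape(-1,3); dk=im.reshape(-1,3).max(-1)<70
q=q[dk&(np.hypot(*(q[:,:2]-[.4965,.168]).T)<.08)&(q[:,2]>.04)]; print(len(q), np.sort(q[:,2])[:12].round(4))
E
```

```text
t 3.08 pos [0.4968 0.164  0.2112] op 0.0856 F [ 0.1 -1.   0.8] tilt 0.06 y [-0.0021 -1.    ] q [ -23.   22.   -2.  119.    1.   39. -116.]
shift [ 0.1542 -0.0041  0.0003]
t: 4.08
eef_pos: [0.4967, 0.1667, 0.0585]
tcp_rot: [[0.0, -0.001, -1.0], [-0.0, -1.0, 0.001], [-1.0, 0.0, -0.0]]
wrist_force: [0.1, -0.2, -0.2]
opening: 0.0855
t 4.08 pos [0.4967 0.1667 0.0585] op 0.0855 F [ 0.1 -0.2 -0.2] tilt 0.01 y [-6.e-04 -1.e+00] q [ -24.   36.   -1.  125.    3.   18. -118.]
shift [ 0.0015 -0.0013  0.0002]
1333 [0.0802 0.0803 0.0818 0.0826 0.0826 0.0841 0.0846 0.0867 0.0869 0.0877
 0.0881 0.0883]
```

View pics/c2.png

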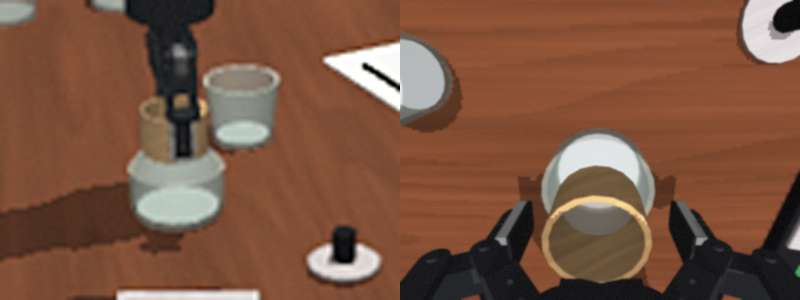

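The pads straddle the wooden neck, the tips are above the belly, and the centring matches. Closing now.

```bash
python3 -m crank '0 0 0 0; 0 0 0 0; 0 0 0 0; 0 0 0 0; 0 0 0 0; 0 0 0 0; 0 0 0 0; 0 0 0 0; 0 0 0 0; 0 0 0 0' 0.03; python3 -m crank '-0.002 0 0 0; -0.006 0 0 0; -0.012 0 0 0; -0.02 0 0 0; -0.03 0 0 0; -0.04 0 0 0; -0.05 0 0 0; -0.06 0 0 0; -0.068 0 0 0; -0.07 0 0 0; -0.07 0 0 0; -0.07 0 0 0'; python3 go.py 0.4711 -0.0689 0.13
python3 - <<'E'
from h import *
im,d,P=cloud('side'); im2,d2,P2=cloud('top'); im3,d3,P3=cloud('wrist')
save('c3',np.hstack([cv2.resize(im[110:245,140:320],(400,300),interpolation=cv2.INTER_CUBIC),cv2.resize(im3,(400,300))]))
E
```

```text
t: 5.02
eef_pos: [0.4969, 0.1675, 0.0592]
tcp_rot: [[0.001, 0.0, -1.0], [0.001, -1.0, -0.0], [-1.0, -0.001, -0.001]]
wrist_force: [-0.3, 1.2, 9.0]
opening: 0.0574
t: 6.02
eef_pos: [0.4964, 0.167, 0.1283]
tcp_rot: [[0.0, -0.0, -1.0], [0.0, -1.0, 0.0], [-1.0, -0.0, -0.0]]
wrist_force: [-0.1, -0.0, -3.1]
opening: 0.0571
t 6.02 pos [0.4964 0.167  0.1283] op 0.0571 F [-0.1 -0.  -3.1] tilt 0.0 y [-1.e-04 -1.e+00] q [ -23.   29.   -2.  123.    2.   28. -117.]
shift [-0.0017  0.2359  0.0253]
```

View pics/c3.png

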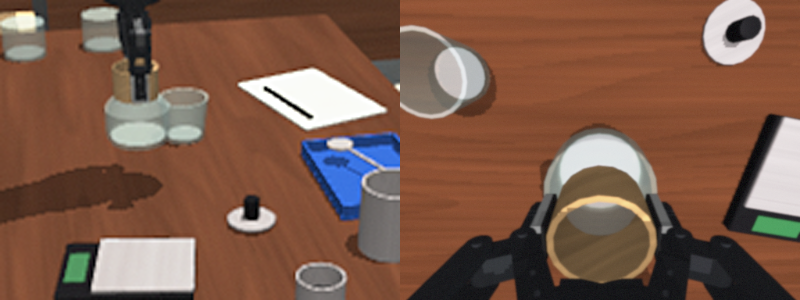

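```bash
python3 -m crank '0 0.003 0 0; 0 0.01 0.001 0; 0 0.022 0.002 0; 0 0.038 0.004 0; 0 0.056 0.006 0; 0 0.076 0.008 0; 0 0.096 0.011 0; 0 0.116 0.013 0; 0 0.136 0.015 0; 0 0.156 0.017 0; 0 0.176 0.019 0; 0 0.194 0.021 0; 0 0.21 0.023 0; 0 0.222 0.024 0; 0 0.231 0.025 0; 0 0.235 0.025 0; 0 0.236 0.025 0; 0 0.236 0.025 0'; python3 -m crank '0.003 0 0 0; 0.008 0 0 0; 0.014 0 0 0; 0.02 0 0 0; 0.026 0 0 0; 0.031 0 0 0; 0.035 0 0 0; 0.037 0 0 0; 0.038 0 0 0; 0.038 0 0 0'; python3 go.py 0.4714 -0.0689 0.083
python3 - <<'E'
from h import *
from m import circ
for n in('top','side','wrist'):
    im,d,P=cloud(n); q=P.reshape(-1,3); q=q[(abs(q[:,2]-.131)<.007)&(np.hypot(*(q[:,:2]-[.4714,-.069]).T)<.035)]
    c=im.reshape(-1,3)[(abs(P[...,2]-.131)<.007).ravel()&(np.hypot(P[...,0]-.4714,P[...,1]+.069)<.035).ravel()].astype(int)
    w=q[c[:,0]>c[:,2]+40]; print(n,len(w),circ(w[:,:2],.0275) if len(w)>8 else '', np.median(w[:,2]))
E
```

```text
t: 7.67
eef_pos: [0.4714, -0.0691, 0.1283]
tcp_rot: [[0.0, -0.001, -1.0], [0.0, -1.0, 0.001], [-1.0, -0.0, -0.0]]
wrist_force: [-0.6, -0.4, -2.9]
opening: 0.0577
t: 8.5
eef_pos: [0.4714, -0.069, 0.09]
tcp_rot: [[-0.0, -0.0, -1.0], [0.0, -1.0, 0.0], [-1.0, -0.0, 0.0]]
wrist_force: [0.0, 0.2, -3.2]
opening: 0.0577
t 8.50 pos [ 0.4714 -0.069   0.09  ] op 0.0577 F [ 0.   0.2 -3.2] tilt 0.02 y [-2.e-04 -1.e+00] q [  4.  31.  -4. 130.   6.  19. -95.]
shift [ 0.007  -0.0001  0.    ]
top 0  nan
side 79 (array([ 0.4694465 , -0.07182118]), np.float64(0.0016504900836462092)) 0.12905334104051264
wrist 5360 (array([ 0.47286053, -0.0689178 ]), np.float64(0.0015292336249102339)) 0.13099942284994937
  return _methods._mean(a, axis=axis, dtype=dtype,
  ret = ret.dtype.type(ret / rcount)
```

```bash
python3 -m crank '0.001 0 0 0; 0.002 0 0 0; 0.003 0 0 0; 0.004 0 0 0; 0.005 0 0 0; 0.006 0 0 0; 0.0065 0 0 0; 0.007 0 0 0; 0.0075 0 0 0; 0.008 0 0 0; 0.008 0 0 0; 0.008 0 0 0'; python3 go.py
```

```text
t: 9.65
eef_pos: [0.4716, -0.0689, 0.0831]
tcp_rot: [[0.001, -0.0, -1.0], [-0.0, -1.0, 0.0], [-1.0, 0.0, -0.001]]
wrist_force: [-2.0, 2.3, 12.9]
opening: 0.0576
t 9.65 pos [ 0.4716 -0.0689  0.0831] op 0.0576 F [-2.   2.3 12.9] tilt 0.05 y [-1.e-04 -1.e+00] q [  4.  32.  -4. 131.   6.  17. -95.]
```

```bash
python3 -m crank '-0.0006 0 0 0; -0.0006 0 0 0; -0.0006 0 0 0' && python3 -m crank '0 0 0 0; 0 0 0 0; 0 0 0 0; 0 0 0 0; 0 0 0 0; 0 0 0 0' 0.0854; python3 -m crank '-0.005 0 0 0; -0.015 0 0 0; -0.03 0 0 0; -0.05 0 0 0; -0.07 0 0 0; -0.09 0 0 0; -0.11 0 0 0; -0.13 0 0 0; -0.145 0 0 0; -0.15 0 0 0; -0.15 0 0 0'; python3 go.py 0.483 -0.3357 0.2
python3 - <<'E'
from h import *
from m import circ
im,d,P=cloud('wrist'); save('c4',im)
q=P.reshape(-1,3); q=q[(abs(q[:,2]-.124)<.006)&(np.hypot(*(q[:,:2]-[.4714,-.069]).T)<.04)]
print(circ(q[:,:2],.0275),len(q),np.median(q[:,2]))
I=im.astype(int);m=(abs(P[...,2]-.024)<.006)&(np.hypot(P[...,0]-.4714,P[...,1]+.069)<.1)&(I.min(-1)>120)
print(cv2.minAreaRect(P[m][:,:2].astype(np.float32)))
E
```

```text
t: 9.9
eef_pos: [0.4716, -0.069, 0.0832]
tcp_rot: [[0.001, -0.0, -1.0], [-0.0, -1.0, 0.0], [-1.0, 0.0, -0.001]]
wrist_force: [-1.7, 1.0, 6.9]
opening: 0.0577
t: 10.4
eef_pos: [0.4715, -0.069, 0.0828]
tcp_rot: [[-0.0, -0.0, -1.0], [-0.0, -1.0, 0.0], [-1.0, 0.0, 0.0]]
wrist_force: [-0.1, -0.7, -0.2]
opening: 0.0855
t: 11.32
eef_pos: [0.472, -0.0691, 0.2341]
tcp_rot: [[0.003, -0.0, -1.0], [-0.0, -1.0, 0.0], [-1.0, 0.0, -0.003]]
wrist_force: [0.3, -0.0, -0.8]
opening: 0.0857
t 11.32 pos [ 0.472  -0.0691  0.2341] op 0.0857 F [ 0.3 -0.  -0.8] tilt 0.15 y [-4.e-04 -1.e+00] q [  7.  17.  -6. 123.   3.  40. -92.]
shift [ 0.0342  0.2666 -0.0111]
(array([ 0.47208806, -0.06765549]), np.float64(0.0015218210271142432)) 1028 0.12404140698560259
((0.4712136387825012, -0.0670827105641365), (0.11223361641168594, 0.11197899281978607), 78.86224365234375)
```

View pics/c4.png

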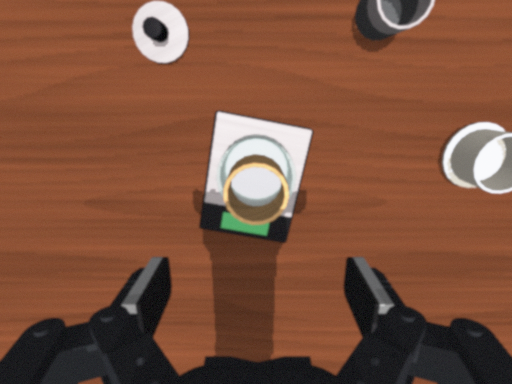

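The server stands upright within 1 mm of the pad centre, with its rim at 124 mm as it should be. Next is the dripper.

```bash
python3 -m crank '0 0.01 -0.001 0; 0 0.03 -0.002 0; 0 0.055 -0.003 0; 0 0.08 -0.004 0; 0 0.11 -0.005 0; 0 0.14 -0.006 0; 0 0.17 -0.007 0; 0 0.2 -0.008 0; 0 0.225 -0.009 0; 0 0.245 -0.01 0; 0.01 0.258 -0.011 0; 0.02 0.265 -0.0115 0; 0.03 0.2666 -0.0115 0; 0.03 0.2666 -0.0115 0; 0.03 0.2666 -0.0115 0'; python3 go.py 0.483 -0.3357 0.014
python3 - <<'E'
from h import *
from m import circ
im,d,P=cloud('wrist')
q=P.reshape(-1,3); q=q[(abs(q[:,2]-.056)<.005)&(np.hypot(*(q[:,:2]-[.483,-.3357]).T)<.045)]
print(circ(q[:,:2],.0315),len(q),np.median(q[:,2]))
E
```

```text
t: 12.62
eef_pos: [0.4825, -0.334, 0.2014]
tcp_rot: [[-0.002, 0.001, -1.0], [0.002, -1.0, -0.001], [-1.0, -0.002, 0.002]]
wrist_force: [1.0, -0.6, -0.2]
opening: 0.0855
t 12.62 pos [ 0.4825 -0.334   0.2014] op 0.0855 F [ 1.  -0.6 -0.2] tilt 0.18 y [ 0.0013 -1.    ] q [ 31.  27.  -3. 112.   2.  42. -63.]
shift [ 0.1874  0.0021 -0.0009]
(array([ 0.48386565, -0.33464372]), np.float64(0.0010167599627928577)) 741 0.05606839148679704
```

```bash
python3 -m crank '0.02 0.0005 0 0; 0.045 0.0005 0 0; 0.07 0.0005 0 0; 0.095 0.0005 0 0; 0.12 0.0005 0 0; 0.14 0.0005 0 0; 0.155 0.0005 0 0; 0.168 0.0005 0 0; 0.178 0.0005 0 0; 0.185 0.0005 0 0; 0.187 0.0005 0 0; 0.187 0.0005 0 0; 0.187 0.0005 0 0'; python3 go.py 0.483 -0.3357 0.014
python3 - <<'E'
from h import *
im,d,P=cloud('side'); im3,d3,P3=cloud('wrist')
save('c5',np.hstack([cv2.resize(im[230:335,160:300],(400,300),interpolation=cv2.INTER_CUBIC),cv2.resize(im3,(400,300))]))
E
```

```text
t: 13.75
eef_pos: [0.4833, -0.3361, 0.0165]
tcp_rot: [[0.001, -0.0, -1.0], [-0.0, -1.0, 0.0], [-1.0, 0.0, -0.001]]
wrist_force: [0.1, 0.3, 0.6]
opening: 0.0854
t 13.75 pos [ 0.4833 -0.3361  0.0165] op 0.0854 F [0.1 0.3 0.6] tilt 0.04 y [-0. -1.] q [ 31.  43.  -2. 118.   4.  20. -65.]
shift [ 0.0025 -0.0005  0.0003]
```

View pics/c5.png

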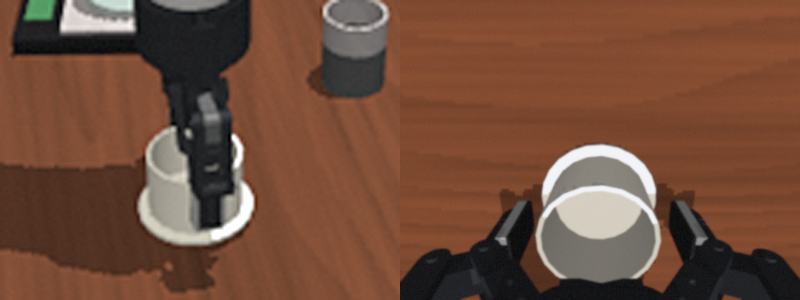

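```bash
python3 -m crank '0 0 0 0; 0 0 0 0; 0 0 0 0; 0 0 0 0; 0 0 0 0; 0 0 0 0; 0 0 0 0; 0 0 0 0' 0.045; python3 go.py; python3 -m crank '-0.002 0 0 0; -0.006 0 0 0; -0.012 0 0 0; -0.02 0 0 0; -0.03 0 0 0; -0.042 0 0 0; -0.055 0 0 0; -0.07 0 0 0; -0.085 0 0 0; -0.1 0 0 0; -0.115 0 0 0; -0.128 0 0 0; -0.138 0 0 0; -0.145 0 0 0; -0.149 0 0 0; -0.15 0 0 0; -0.15 0 0 0; -0.15 0 0 0'; python3 go.py 0.472 -0.069 0.1665
python3 - <<'E'
from h import *
from m import circ
im,d,P=cloud('wrist');s=sense()
q=P.reshape(-1,3); q=q[(abs(q[:,2]-.206)<.006)&(np.hypot(*(q[:,:2]-s['eef_pos'][:2]).T)<.04)]
print(circ(q[:,:2],.0315),len(q),np.median(q[:,2]))
E
```

```text
t: 14.52
eef_pos: [0.4832, -0.3361, 0.017]
tcp_rot: [[0.001, 0.0, -1.0], [-0.0, -1.0, -0.0], [-1.0, 0.0, -0.001]]
wrist_force: [-1.2, 1.8, 10.5]
opening: 0.0656
t 14.52 pos [ 0.4832 -0.3361  0.017 ] op 0.0656 F [-1.2  1.8 10.5] tilt 0.05 y [ 0. -1.] q [ 31.  43.  -2. 118.   4.  20. -65.]
t: 16.02
eef_pos: [0.4826, -0.3359, 0.1653]
tcp_rot: [[-0.001, -0.0, -1.0], [0.001, -1.0, 0.0], [-1.0, -0.001, 0.001]]
wrist_force: [0.1, -0.2, -2.7]
opening: 0.0653
t 16.02 pos [ 0.4826 -0.3359  0.1653] op 0.0653 F [ 0.1 -0.2 -2.7] tilt 0.06 y [-1.e-04 -1.e+00] q [ 32.  30.  -3. 113.   3.  37. -63.]
shift [-0.0011 -0.2669  0.0106]
(array([ 0.4841123 , -0.33579541]), np.float64(0.002206772265464013)) 5467 0.20425784325653132
```

```bash
python3 -m crank '0 -0.003 0 0; 0 -0.01 0.001 0; 0 -0.022 0.002 0; 0 -0.038 0.003 0; 0 -0.056 0.004 0; 0 -0.076 0.005 0; 0 -0.098 0.006 0; 0 -0.12 0.007 0; 0 -0.142 0.008 0; 0 -0.164 0.009 0; 0 -0.186 0.01 0; 0 -0.207 0.011 0; 0 -0.226 0.011 0; 0 -0.243 0.011 0; 0 -0.256 0.011 0; 0 -0.264 0.011 0; 0 -0.267 0.011 0; 0 -0.267 0.011 0; 0 -0.267 0.011 0'; python3 -m crank '0.002 0 0 0; 0.006 0 0 0; 0.01 0 0 0; 0.014 0 0 0; 0.018 0 0 0; 0.021 0 0 0; 0.023 0 0 0; 0.024 0 0 0; 0.024 0 0 0; 0.024 0 0 0'; python3 go.py 0.472 -0.069 0.133
python3 - <<'E'
from h import *
im,d,P=cloud('side'); im3,d3,P3=cloud('top')
save('c6',np.hstack([cv2.resize(im[140:260,150:310],(400,300),interpolation=cv2.INTER_CUBIC),cv2.resize(im3[200:290,220:340],(400,300))]))
E
```

```text
t: 17.65
eef_pos: [0.4718, -0.0693, 0.1659]
tcp_rot: [[0.0, -0.0, -1.0], [-0.0, -1.0, 0.0], [-1.0, 0.0, -0.0]]
wrist_force: [0.4, -0.1, -2.6]
opening: 0.0654
t: 18.48
eef_pos: [0.472, -0.0691, 0.1419]
tcp_rot: [[-0.0, -0.0, -1.0], [-0.0, -1.0, 0.0], [-1.0, 0.0, 0.0]]
wrist_force: [-0.4, 0.9, -2.5]
opening: 0.0657
t 18.48 pos [ 0.472  -0.0691  0.1419] op 0.0657 F [-0.4  0.9 -2.5] tilt 0.0 y [-1.e-04 -1.e+00] q [  3.  26.  -2. 128.   2.  26. -91.]
shift [ 0.0089 -0.0001  0.    ]
```

View pics/c6.png

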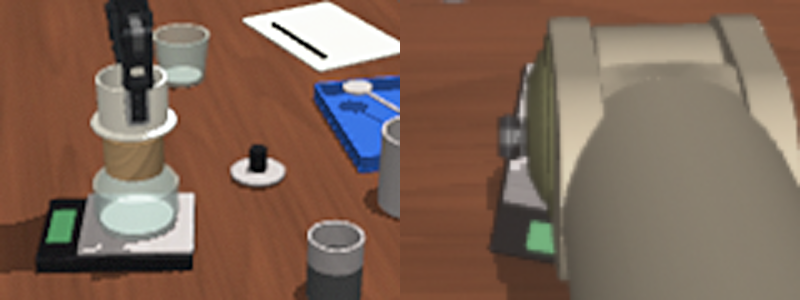

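```bash
python3 -m crank '0.001 0 0 0; 0.002 0 0 0; 0.003 0 0 0; 0.004 0 0 0; 0.005 0 0 0; 0.006 0 0 0; 0.007 0 0 0; 0.008 0 0 0; 0.0085 0 0 0; 0.009 0 0 0; 0.0095 0 0 0; 0.0095 0 0 0; 0.0095 0 0 0'; python3 go.py
```

```text
t: 19.67
eef_pos: [0.472, -0.0691, 0.133]
tcp_rot: [[0.001, -0.0, -1.0], [-0.0, -1.0, 0.0], [-1.0, 0.0, -0.001]]
wrist_force: [-2.2, -0.2, 7.8]
opening: 0.0655
t 19.67 pos [ 0.472  -0.0691  0.133 ] op 0.0655 F [-2.2 -0.2  7.8] tilt 0.03 y [-2.e-04 -1.e+00] q [  3.  27.  -2. 129.   2.  25. -91.]
```

Contact came at exactly the seated height, 133 mm. I release and rise.

```bash
python3 -m crank '-0.0003 0 0 0; -0.0003 0 0 0'; python3 -m crank '0 0 0 0; 0 0 0 0; 0 0 0 0; 0 0 0 0; 0 0 0 0; 0 0 0 0' 0.0854; python3 -m crank '-0.004 0 0 0; -0.012 0 0 0; -0.025 0 0 0; -0.04 0 0 0; -0.06 0 0 0; -0.08 0 0 0; -0.1 0 0 0; -0.115 0 0 0; -0.125 0 0 0; -0.13 0 0 0; -0.13 0 0 0'; python3 go.py 0.636 -0.202 0.2
python3 - <<'E'
from h import *
from m import circ
im,d,P=cloud('wrist'); save('c7',im)
q=P.reshape(-1,3); a=q[(abs(q[:,2]-.172)<.005)&(np.hypot(*(q[:,:2]-[.472,-.069]).T)<.045)]
print(circ(a[:,:2],.0315),len(a),np.median(a[:,2]))
pl=np.linalg.lstsq(np.c_[a[:,:2]-a[:,:2].mean(0),np.ones(len(a))],a[:,2],rcond=None)[0]; print('rim slope',pl)
a=q[(abs(q[:,2]-.066)<.005)&(np.hypot(*(q[:,:2]-[.636,-.202]).T)<.045)]
print(circ(a[:,:2],.0245),len(a),np.median(a[:,2]))
E
```

```text
t: 19.83
eef_pos: [0.4719, -0.0691, 0.133]
tcp_rot: [[0.0, -0.0, -1.0], [-0.0, -1.0, 0.0], [-1.0, 0.0, -0.0]]
wrist_force: [-2.0, 0.3, 6.8]
opening: 0.0656
t: 20.33
eef_pos: [0.472, -0.0691, 0.1326]
tcp_rot: [[-0.0, -0.0, -1.0], [-0.0, -1.0, 0.0], [-1.0, 0.0, 0.0]]
wrist_force: [0.6, 0.0, 0.4]
opening: 0.0858
t: 21.25
eef_pos: [0.4723, -0.0692, 0.2641]
tcp_rot: [[0.002, -0.0, -1.0], [-0.0, -1.0, 0.0], [-1.0, 0.0, -0.002]]
wrist_force: [-0.4, 0.1, -0.8]
opening: 0.0853
t 21.25 pos [ 0.4723 -0.0692  0.2641] op 0.0853 F [-0.4  0.1 -0.8] tilt 0.14 y [-3.e-04 -1.e+00] q [  4.  15.  -3. 121.   1.  44. -90.]
shift [ 0.0645  0.1328 -0.1635]
(array([ 0.47283415, -0.06905438]), np.float64(0.001020353553476313)) 1102 0.17207332859862043
rim slope [ 0.00924758 -0.00036124  0.17157532]
(array([ 0.63607786, -0.19946454]), np.float64(0.00095625126305486)) 422 0.06589449407261541
```

View pics/c7.png

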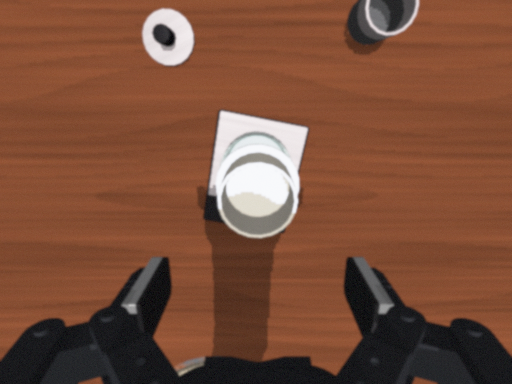

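The dripper is home with its rim at 172 mm, level and centred. Next is the filter.

```bash
python3 -m crank '0 0.006 -0.008 0; 0 0.018 -0.022 0; 0 0.034 -0.042 0; 0 0.05 -0.062 0; 0 0.066 -0.082 0; 0 0.082 -0.102 0; 0 0.098 -0.12 0; 0.01 0.112 -0.138 0; 0.02 0.123 -0.152 0; 0.035 0.13 -0.16 0; 0.05 0.1323 -0.163 0; 0.06 0.1323 -0.163 0; 0.06 0.1323 -0.163 0; 0.06 0.1323 -0.163 0'; python3 go.py 0.6355 -0.2015 0.041
python3 - <<'E'
from h import *
from m import circ
im,d,P=cloud('wrist')
q=P.reshape(-1,3); a=q[(abs(q[:,2]-.066)<.005)&(np.hypot(*(q[:,:2]-[.636,-.202]).T)<.045)]
print(circ(a[:,:2],.0245),len(a),np.median(a[:,2]))
E
python3 go.py 0.6355 -0.2015 0.041
```

```text
t: 22.47
eef_pos: [0.6343, -0.2012, 0.2016]
tcp_rot: [[-0.002, 0.0, -1.0], [0.001, -1.0, -0.0], [-1.0, -0.001, 0.002]]
wrist_force: [-0.8, 0.3, -0.5]
opening: 0.0851
t 22.47 pos [ 0.6343 -0.2012  0.2016] op 0.0851 F [-0.8  0.3 -0.5] tilt 0.14 y [ 1.e-04 -1.e+00] q [ 13.  32.  -1. 101.   0.  47. -78.]
shift [ 0.1606  0.0004 -0.0015]
(array([ 0.6369616 , -0.20014549]), np.float64(0.000988584126589488)) 610 0.06607212074483348
t 22.52 pos [ 0.6348 -0.2013  0.2026] op 0.0852 F [ 0.1  0.4 -0.1] tilt 0.04 y [ 1.e-04 -1.e+00] q [ 13.  32.  -1. 101.   0.  47. -78.]
shift [ 0.1616  0.0003 -0.0008]
```

```bash
python3 -m crank '0.015 0 0 0; 0.035 0 0 0; 0.06 0 0 0; 0.085 0 0 0; 0.105 0 0 0; 0.122 0 0 0; 0.137 0 0 0; 0.149 0 0 0; 0.158 0 0 0; 0.162 0 0 0; 0.1625 0 0 0; 0.1625 0 0 0; 0.1625 0 0 0'; python3 -m crank '0 0 0 0; 0 0 0 0; 0 0 0 0; 0 0 0 0; 0 0 0 0; 0 0 0 0; 0 0 0 0; 0 0 0 0; 0 0 0 0; 0 0 0 0' 0.03; python3 go.py
python3 - <<'E'
from h import *
im,d,P=cloud('side'); im3,d3,P3=cloud('wrist')
save('c8',np.hstack([cv2.resize(im[190:280,230:350],(400,300),interpolation=cv2.INTER_CUBIC),cv2.resize(im3,(400,300))]))
E
```

```text
t: 23.6
eef_pos: [0.6355, -0.2016, 0.041]
tcp_rot: [[0.001, -0.0, -1.0], [-0.0, -1.0, 0.0], [-1.0, 0.0, -0.001]]
wrist_force: [-1.0, -0.1, 0.0]
opening: 0.0855
t: 24.43
eef_pos: [0.6353, -0.2015, 0.0412]
tcp_rot: [[0.001, -0.0, -1.0], [-0.0, -1.0, 0.0], [-1.0, 0.0, -0.001]]
wrist_force: [-1.3, 0.8, 7.1]
opening: 0.0509
t 24.43 pos [ 0.6353 -0.2015  0.0412] op 0.0509 F [-1.3  0.8  7.1] tilt 0.06 y [-3.e-04 -1.e+00] q [ 13.  44.  -1. 107.   1.  30. -78.]
```

View pics/c8.png

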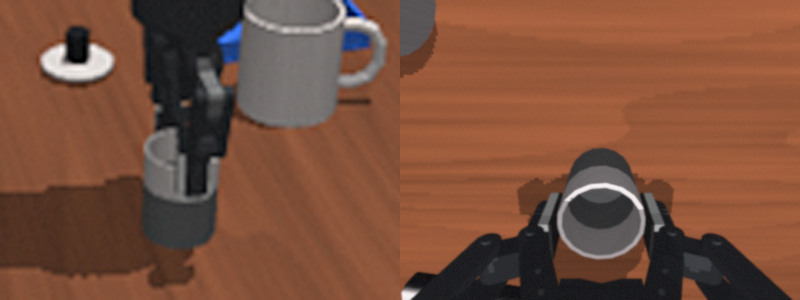

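```bash
python3 -m crank '-0.002 0 0 0; -0.008 0 0 0; -0.018 0 0 0; -0.03 0 0 0; -0.044 0 0 0; -0.06 0 0 0; -0.078 0 0 0; -0.096 0 0 0; -0.114 0 0 0; -0.132 0 0 0; -0.148 0 0 0; -0.162 0 0 0; -0.174 0 0 0; -0.183 0 0 0; -0.188 0 0 0; -0.19 0 0 0; -0.19 0 0 0; -0.19 0 0 0'; python3 go.py 0.4712 -0.069 0.231
```

```text
t: 26.03
eef_pos: [0.6346, -0.2013, 0.2295]
tcp_rot: [[-0.001, -0.0, -1.0], [0.0, -1.0, 0.0], [-1.0, -0.0, 0.001]]
wrist_force: [-0.5, -0.3, -0.1]
opening: 0.0507
t 26.03 pos [ 0.6346 -0.2013  0.2295] op 0.0507 F [-0.5 -0.3 -0.1] tilt 0.06 y [-1.e-04 -1.e+00] q [ 13.  30.  -0. 100.   0.  50. -78.]
shift [-0.0013 -0.1323  0.1634]
```

```bash
python3 -m crank '0 -0.002 0.003 0; 0 -0.008 0.01 0; 0 -0.017 0.021 0; 0 -0.029 0.035 0; 0 -0.041 0.051 0; 0 -0.054 0.067 0; 0 -0.067 0.083 0; 0 -0.08 0.099 0; 0 -0.093 0.115 0; 0 -0.105 0.13 0; 0 -0.116 0.143 0; 0 -0.125 0.154 0; 0 -0.13 0.161 0; 0 -0.1325 0.164 0; 0 -0.1325 0.164 0; 0 -0.1325 0.164 0; 0 -0.1325 0.164 0'; python3 -m crank '0.002 0 0 0; 0.005 0 0 0; 0.008 0 0 0; 0.011 0 0 0; 0.013 0 0 0; 0.014 0 0 0; 0.014 0 0 0; 0.014 0 0 0'; python3 go.py 0.4712 -0.069 0.173
python3 - <<'E'
from h import *
from m import circ
s=sense(); z=s['eef_pos'][2]+.025
im3,d3,P=cloud('wrist'); im,d,PP=cloud('side')
q=P.reshape(-1,3); a=q[(abs(q[:,2]-z)<.004)&(np.hypot(*(q[:,:2]-s['eef_pos'][:2]).T)<.03)]
c=im3.reshape(-1,3)[(abs(q[:,2]-z)<.004)&(np.hypot(*(q[:,:2]-s['eef_pos'][:2]).T)<.03)]; a=a[c.min(-1)>90]
print(circ(a[:,:2],.0245),len(a))
save('c9',np.hstack([cv2.resize(im[110:260,150:350],(400,300),interpolation=cv2.INTER_CUBIC),cv2.resize(im3,(400,300))]))
E
```

```text
t: 27.45
eef_pos: [0.4717, -0.0694, 0.2302]
tcp_rot: [[0.0, -0.001, -1.0], [-0.0, -1.0, 0.001], [-1.0, 0.0, -0.0]]
wrist_force: [0.1, 0.6, -0.9]
opening: 0.0506
t: 28.12
eef_pos: [0.471, -0.0689, 0.2161]
tcp_rot: [[-0.0, -0.0, -1.0], [-0.0, -1.0, 0.0], [-1.0, 0.0, 0.0]]
wrist_force: [0.2, -0.5, -0.9]
opening: 0.0506
t 28.12 pos [ 0.471  -0.0689  0.2161] op 0.0506 F [ 0.2 -0.5 -0.9] tilt 0.01 y [-2.e-04 -1.e+00] q [  3.  19.  -2. 124.   1.  37. -90.]
shift [ 0.0431  0.0001 -0.0002]
(array([ 0.47290186, -0.06880919]), np.float64(0.0009894361212781676)) 2369
```

View pics/c9.png

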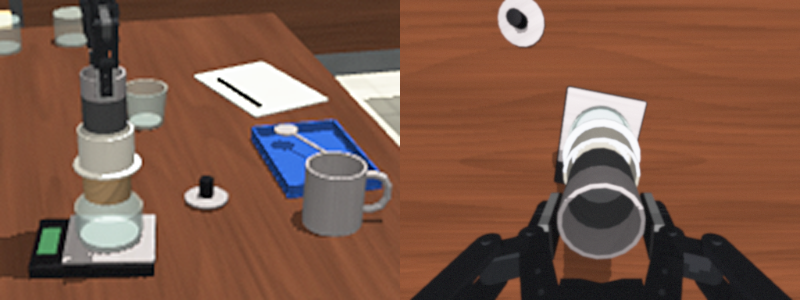

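Filter centre (0.4729, −0.0688) matches the dripper (0.4728, −0.0691) in the same camera. Lowering.

```bash
python3 -m crank '0.001 0 0 0; 0.003 0 0 0; 0.006 0 0 0; 0.009 0 0 0; 0.012 0 0 0; 0.016 0 0 0; 0.02 0 0 0; 0.024 0 0 0; 0.028 0 0 0; 0.032 0 0 0; 0.035 0 0 0; 0.037 0 0 0; 0.038 0 0 0; 0.038 0 0 0; 0.038 0 0 0'; python3 -m crank '0.0005 0 0 0; 0.001 0 0 0; 0.0015 0 0 0; 0.002 0 0 0; 0.0025 0 0 0; 0.003 0 0 0; 0.0035 0 0 0; 0.004 0 0 0; 0.0045 0 0 0; 0.005 0 0 0; 0.0055 0 0 0; 0.0055 0 0 0; 0.0055 0 0 0'; python3 go.py
```

```text
t: 29.47
eef_pos: [0.471, -0.0689, 0.1782]
tcp_rot: [[0.0, -0.0, -1.0], [-0.0, -1.0, 0.0], [-1.0, 0.0, -0.0]]
wrist_force: [0.2, -0.3, -1.1]
opening: 0.0505
t: 30.55
eef_pos: [0.4711, -0.0689, 0.1731]
tcp_rot: [[0.001, -0.0, -1.0], [-0.0, -1.0, 0.0], [-1.0, 0.0, -0.001]]
wrist_force: [-1.7, 0.5, 6.4]
opening: 0.0507
t 30.55 pos [ 0.4711 -0.0689  0.1731] op 0.0507 F [-1.7  0.5  6.4] tilt 0.03 y [-2.e-04 -1.e+00] q [  3.  23.  -2. 127.   1.  31. -90.]
```

```bash
python3 -m crank '0 0 0 0; 0 0 0 0; 0 0 0 0; 0 0 0 0; 0 0 0 0; 0 0 0 0' 0.075; python3 -m crank '-0.004 0 0 0; -0.012 0 0 0; -0.025 0 0 0; -0.04 0 0 0; -0.06 0 0 0; -0.08 0 0 0; -0.1 0 0 0; -0.11 0 0 0; -0.115 0 0 0; -0.115 0 0 0; -0.115 0 0 0'; python3 go.py 0.615 0.0338 0.2
python3 - <<'E'
from h import *
from m import circ
im,d,P=cloud('wrist'); save('c10',im)
q=P.reshape(-1,3); I=im.reshape(-1,3)
a=q[(abs(q[:,2]-.198)<.005)&(np.hypot(*(q[:,:2]-[.472,-.069]).T)<.045)]
print(circ(a[:,:2],.0245),len(a),np.median(a[:,2]))
print('slope',np.linalg.lstsq(np.c_[a[:,:2]-a[:,:2].mean(0),np.ones(len(a))],a[:,2],rcond=None)[0])
b=q[(abs(q[:,2]-.172)<.005)&(np.hypot(*(q[:,:2]-[.472,-.069]).T)<.045)&(I.min(-1)>150)]
print('dripper',circ(b[:,:2],.0315),len(b))
a=q[(abs(q[:,2]-.037)<.003)&(np.hypot(*(q[:,:2]-[.617,.034]).T)<.025)]; print('knob',a.mean(0),a.min(0),a.max(0),len(a))
a=q[(abs(q[:,2]-.009)<.004)&(np.hypot(*(q[:,:2]-[.617,.034]).T)<.05)&(I.min(-1)>140)]; print('disc',cv2.minEnclosingCircle(a[:,:2].astype(np.float32)),len(a))
E
```

```text
t: 31.05
eef_pos: [0.471, -0.0689, 0.1726]
tcp_rot: [[-0.0, -0.0, -1.0], [-0.0, -1.0, 0.0], [-1.0, 0.0, 0.0]]
wrist_force: [0.9, 0.8, 0.0]
opening: 0.0749
t: 31.97
eef_pos: [0.4707, -0.0689, 0.2877]
tcp_rot: [[0.0, -0.0, -1.0], [-0.0, -1.0, 0.0], [-1.0, 0.0, -0.0]]
wrist_force: [0.5, 0.1, 0.6]
opening: 0.075
t 31.97 pos [ 0.4707 -0.0689  0.2877] op 0.0750 F [0.5 0.1 0.6] tilt 0.01 y [-2.e-04 -1.e+00] q [  3.  13.  -2. 119.   1.  47. -89.]
shift [ 0.0877 -0.1027 -0.1442]
(array([ 0.47311163, -0.06831386]), np.float64(0.0009950862800782217)) 858 0.19806626173649783
slope [ 0.0076537  -0.00058102  0.19759816]
dripper (array([ 0.47223423, -0.06897593]), np.float64(0.0010829490264176152)) 545
knob [0.61694858 0.03489544 0.03721116] [0.60747961 0.02543228 0.03401958] [0.62626655 0.04452919 0.0394555 ] 259
disc ((0.617254376411438, 0.03540552407503128), 0.029988717287778854) 1657
```

View pics/c10.png

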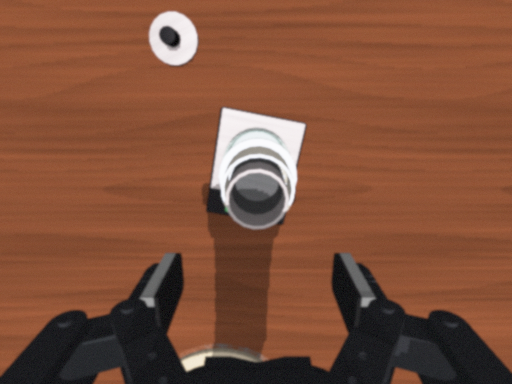

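The filter is home with its rim at 198 mm. Next is the lid.

```bash
python3 -m crank '0 -0.004 -0.006 0; 0 -0.012 -0.017 0; 0 -0.023 -0.032 0; 0 -0.036 -0.05 0; 0 -0.049 -0.068 0; 0 -0.062 -0.086 0; 0 -0.074 -0.104 0; 0 -0.086 -0.12 0; 0 -0.095 -0.133 0; 0.01 -0.1 -0.141 0; 0.03 -0.103 -0.1445 0; 0.05 -0.103 -0.1445 0; 0.07 -0.103 -0.1445 0; 0.085 -0.103 -0.1445 0; 0.09 -0.103 -0.1445 0; 0.09 -0.103 -0.1445 0; 0.09 -0.103 -0.1445 0' 0.05; python3 go.py 0.6155 0.0342 0.013
python3 - <<'E'
from h import *
im,d,P=cloud('wrist')
q=P.reshape(-1,3); I=im.reshape(-1,3)
a=q[(abs(q[:,2]-.037)<.003)&(np.hypot(*(q[:,:2]-[.617,.034]).T)<.025)]; print('knob',a.mean(0),a.min(0),a.max(0),len(a))
a=q[(abs(q[:,2]-.009)<.004)&(np.hypot(*(q[:,:2]-[.617,.034]).T)<.05)&(I.min(-1)>140)]; print('disc',cv2.minEnclosingCircle(a[:,:2].astype(np.float32)),len(a))
E
python3 go.py 0.6155 0.0342 0.013
```

```text
t: 33.43
eef_pos: [0.6157, 0.0343, 0.1974]
tcp_rot: [[-0.001, -0.0, -1.0], [-0.0, -1.0, 0.0], [-1.0, 0.0, 0.001]]
wrist_force: [-1.0, 1.1, -0.4]
opening: 0.0501
t 33.43 pos [0.6157 0.0343 0.1974] op 0.0501 F [-1.   1.1 -0.4] tilt 0.04 y [-1.e-04 -1.e+00] q [  -7.   29.   -3.  108.    2.   43. -100.]
shift [1.844e-01 1.000e-04 0.000e+00]
knob [0.61789901 0.03558629 0.0372012 ] [0.60828732 0.02652428 0.03410785] [0.62724318 0.04512081 0.03953692] 279
disc ((0.6173115372657776, 0.03553580492734909), 0.030034709721803665) 1793
t 33.48 pos [0.616  0.0342 0.198 ] op 0.0502 F [-0.8  0.1 -0.6] tilt 0.03 y [-2.e-04 -1.e+00] q [  -7.   29.   -3.  108.    2.   43. -100.]
shift [0.185  0.     0.0006]
```

```bash
python3 -m crank '0.015 0 0 0; 0.035 0 0 0; 0.06 0 0 0; 0.085 0 0 0; 0.11 0 0 0; 0.13 0 0 0; 0.147 0 0 0; 0.16 0 0 0; 0.17 0 0 0; 0.178 0 0 0; 0.182 0 0 0; 0.184 0 0 0; 0.184 0 0 0; 0.184 0 0 0'; python3 -m crank '0 0 0 0; 0 0 0 0; 0 0 0 0; 0 0 0 0; 0 0 0 0; 0 0 0 0; 0 0 0 0; 0 0 0 0; 0 0 0 0; 0 0 0 0' 0.005; python3 go.py
python3 - <<'E'
from h import *
im,d,P=cloud('side'); im3,d3,P3=cloud('wrist')
save('c11',np.hstack([cv2.resize(im[160:235,210:310],(400,300),interpolation=cv2.INTER_CUBIC),cv2.resize(im3,(400,300))]))
E
```

```text
t: 34.65
eef_pos: [0.6159, 0.0341, 0.0142]
tcp_rot: [[0.001, -0.0, -1.0], [0.0, -1.0, 0.0], [-1.0, -0.0, -0.001]]
wrist_force: [0.5, -0.2, 0.4]
opening: 0.0499
t: 35.48
eef_pos: [0.6157, 0.0341, 0.0144]
tcp_rot: [[0.001, -0.0, -1.0], [0.0, -1.0, 0.0], [-1.0, -0.0, -0.001]]
wrist_force: [-1.6, 0.8, 5.9]
opening: 0.0179
t 35.48 pos [0.6157 0.0341 0.0144] op 0.0179 F [-1.6  0.8  5.9] tilt 0.05 y [-2.e-04 -1.e+00] q [  -7.   44.   -2.  114.    4.   22. -102.]
```

View pics/c11.png

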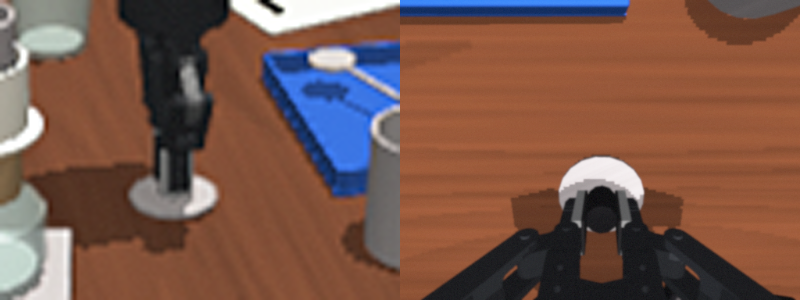

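```bash
python3 -m crank '-0.002 0 0 0; -0.008 0 0 0; -0.018 0 0 0; -0.032 0 0 0; -0.048 0 0 0; -0.066 0 0 0; -0.086 0 0 0; -0.106 0 0 0; -0.126 0 0 0; -0.146 0 0 0; -0.166 0 0 0; -0.184 0 0 0; -0.2 0 0 0; -0.213 0 0 0; -0.223 0 0 0; -0.229 0 0 0; -0.23 0 0 0; -0.23 0 0 0; -0.23 0 0 0'; python3 go.py 0.4714 -0.069 0.244; python3 -m crank '0 0.002 0.003 0; 0 0.007 0.01 0; 0 0.014 0.02 0; 0 0.023 0.033 0; 0 0.034 0.048 0; 0 0.045 0.063 0; 0 0.056 0.078 0; 0 0.067 0.093 0; 0 0.077 0.107 0; 0 0.086 0.12 0; 0 0.094 0.131 0; 0 0.1 0.139 0; 0 0.103 0.1435 0; 0 0.103 0.144 0; 0 0.103 0.144 0; 0 0.103 0.144 0; 0 0.103 0.144 0'; python3 -m crank '0.003 0 0 0; 0.007 0 0 0; 0.012 0 0 0; 0.017 0 0 0; 0.021 0 0 0; 0.024 0 0 0; 0.025 0 0 0; 0.025 0 0 0; 0.025 0 0 0; 0.025 0 0 0'; python3 go.py 0.4714 -0.069 0.2074
python3 - <<'E'
from h import *
im,d,P=cloud('side'); im3,d3,P3=cloud('wrist')
save('c12',np.hstack([cv2.resize(im[110:245,150:330],(400,300),interpolation=cv2.INTER_CUBIC),cv2.resize(im3,(400,300))]))
I=im3.reshape(-1,3);q=P3.reshape(-1,3);a=q[(abs(q[:,2]-.214)<.006)&(np.hypot(*(q[:,:2]-[.472,-.069]).T)<.045)&(I.min(-1)>140)]; print('disc',cv2.minEnclosingCircle(a[:,:2].astype(np.float32)),len(a),np.median(a[:,2]))
E
```

```text
t: 37.17
eef_pos: [0.6151, 0.034, 0.243]
tcp_rot: [[-0.001, -0.0, -1.0], [-0.0, -1.0, 0.0], [-1.0, 0.0, 0.001]]
wrist_force: [0.1, 0.5, -1.1]
opening: 0.0179
t 37.17 pos [0.6151 0.034  0.243 ] op 0.0179 F [ 0.1  0.5 -1.1] tilt 0.07 y [-1.e-04 -1.e+00] q [  -6.   26.   -3.  106.    2.   48. -100.]
shift [-0.0008  0.103   0.1437]
t: 38.58
eef_pos: [0.4721, -0.0684, 0.2436]
tcp_rot: [[0.0, 0.001, -1.0], [0.0, -1.0, -0.001], [-1.0, -0.0, -0.0]]
wrist_force: [0.1, 0.9, -0.3]
opening: 0.0177
t: 39.42
eef_pos: [0.4716, -0.0689, 0.2188]
tcp_rot: [[0.0, -0.0, -1.0], [-0.0, -1.0, 0.0], [-1.0, 0.0, -0.0]]
wrist_force: [0.1, -0.2, -0.8]
opening: 0.0184
t 39.42 pos [ 0.4716 -0.0689  0.2188] op 0.0184 F [ 0.1 -0.2 -0.8] tilt 0.02 y [-2.e-04 -1.e+00] q [  4.  19.  -3. 124.   1.  37. -90.]
shift [0.0114 0.0001 0.0002]
disc ((0.47483766078948975, -0.06878852844238281), 0.029377223923802376) 3804 0.2139225820186083
```

View pics/c12.png

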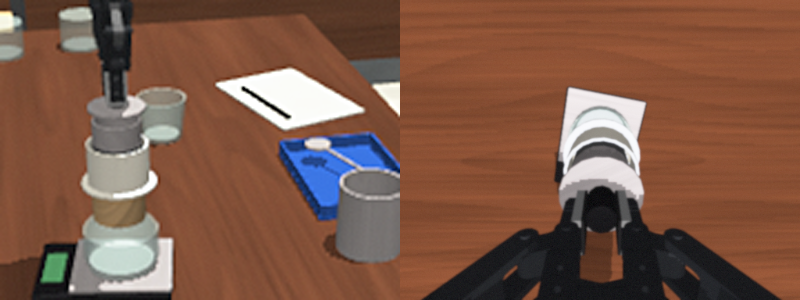

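The lid is level and within 2 mm of the filter's centre. I lower it with a 1 mm x trim.

```bash
python3 -m crank '0.001 0 0.0005 0; 0.002 0 0.001 0; 0.003 0 0.001 0; 0.004 0 0.001 0; 0.005 0 0.001 0; 0.006 0 0.001 0; 0.007 0 0.001 0; 0.008 0 0.001 0; 0.009 0 0.001 0; 0.0095 0 0.001 0; 0.01 0 0.001 0; 0.0105 0 0.001 0; 0.011 0 0.001 0; 0.0115 0 0.001 0; 0.012 0 0.001 0; 0.012 0 0.001 0; 0.012 0 0.001 0'; python3 go.py
```

```text
t: 40.93
eef_pos: [0.4707, -0.0689, 0.2073]
tcp_rot: [[0.001, -0.0, -1.0], [-0.0, -1.0, 0.0], [-1.0, 0.0, -0.001]]
wrist_force: [-2.1, -0.4, 7.6]
opening: 0.0181
t 40.93 pos [ 0.4707 -0.0689  0.2073] op 0.0181 F [-2.1 -0.4  7.6] tilt 0.04 y [-3.e-04 -1.e+00] q [  4.  19.  -3. 125.   2.  36. -90.]
```

Contact came at exactly the seated height. I release, rise, move aside and check from above and from the side.

```bash
python3 -m crank '0 0 0 0; 0 0 0 0; 0 0 0 0; 0 0 0 0; 0 0 0 0; 0 0 0 0; 0 0 0 0' 0.055; python3 -m crank '-0.004 0 0 0; -0.012 0 0 0; -0.025 0 0 0; -0.04 0 0 0; -0.06 0 0 0; -0.08 0 0 0; -0.1 0 0 0; -0.11 0 0 0; -0.11 0 0 0; -0.11 0 0 0'
python3 - <<'E'
from h import *
im,d,P=cloud('wrist'); q=P.reshape(-1,3); I=im.reshape(-1,3); print(sense()['eef_pos'])
a=q[(abs(q[:,2]-.202)<.005)&(np.hypot(*(q[:,:2]-[.472,-.069]).T)<.045)&(I.min(-1)>120)]; print('disc',cv2.minEnclosingCircle(a[:,:2].astype(np.float32)),len(a),np.median(a[:,2]))
print('slope',np.linalg.lstsq(np.c_[a[:,:2]-a[:,:2].mean(0),np.ones(len(a))],a[:,2],rcond=None)[0])
E
python3 -m crank '0 0.01 0 0; 0 0.03 0 0; 0 0.055 0 0; 0 0.085 0 0; 0 0.115 0 0; 0 0.145 0 0; 0 0.17 0 0; 0 0.19 0 0; 0 0.2 0 0; 0 0.2 0 0; 0 0.2 0 0; 0 0.2 0 0'
python3 - <<'E'
from h import *
from m import circ
im,d,P=cloud('side'); im2,d2,P2=cloud('top')
save('c13',np.hstack([cv2.resize(im[110:260,140:340],(400,300),interpolation=cv2.INTER_CUBIC),cv2.resize(im2[110:300,80:333],(400,300))]))
for n,D,p,o in(('side',im,P,np.load('pics/side0.npz')['P']),('top',im2,P2,np.load('pics/top0.npz')['P'])):
    q=p.reshape(-1,3)
    s=[.472,-.069]; near=np.hypot(*(q[:,:2]-s).T)
    print(n,'stack zmax',np.nanpercentile(q[near<.03][:,2],99.5))
    a=q[(near<.045)&(abs(q[:,2]-.202)<.004)]; print(' lid disc',cv2.minEnclosingCircle(a[:,:2].astype(np.float32)),len(a))
    for k,c,h,r in(('glass',[.578,.313],.062,.036),('pitcher',[.768,-.053],.085,.039)):
        for w in(o.reshape(-1,3),q):
            a=w[(abs(w[:,2]-h)<.006)&(np.hypot(*(w[:,:2]-c).T)<.06)]; print(' ',k,circ(a[:,:2],r)[0].round(4),end='')
        print()
E
python3 go.py
```

```text
t: 41.52
eef_pos: [0.4704, -0.0689, 0.2066]
tcp_rot: [[-0.0, -0.0, -1.0], [-0.0, -1.0, 0.0], [-1.0, 0.0, 0.0]]
wrist_force: [-0.8, -1.1, 1.4]
opening: 0.0551
t: 42.35
eef_pos: [0.4704, -0.0689, 0.3168]
tcp_rot: [[0.001, -0.0, -1.0], [-0.0, -1.0, 0.0], [-1.0, 0.0, -0.001]]
wrist_force: [0.0, 0.6, -0.9]
opening: 0.0551
[ 0.47004518 -0.06887168  0.31608707]
disc ((0.4723309278488159, -0.06866563111543655), 0.03012942336499691) 2743 0.20248038265780155
slope [-0.00055676 -0.0006192   0.20247456]
t: 43.4
eef_pos: [0.4704, -0.2675, 0.3162]
tcp_rot: [[-0.001, 0.001, -1.0], [0.001, -1.0, -0.001], [-1.0, -0.001, 0.001]]
wrist_force: [0.1, 0.6, -0.0]
opening: 0.0553
side stack zmax 0.23013224781620076
 lid disc ((0.4701108932495117, -0.07091005146503448), 0.031403955072164536) 199
  glass [0.576  0.3132]  glass [0.5758 0.3131]
  pitcher [ 0.7663 -0.0543]  pitcher [ 0.7663 -0.0537]
top stack zmax 0.23149626190737385
 lid disc ((0.47297564148902893, -0.06957153975963593), 0.029780259355902672) 527
  glass [0.5792 0.3134]  glass [0.5791 0.3135]
  pitcher [ 0.7693 -0.0529]  pitcher [ 0.7695 -0.0527]
t 43.50 pos [ 0.4706 -0.2674  0.3165] op 0.0550 F [-0.4 -0.7  0.2] tilt 0.04 y [ 0.0019 -1.    ] q [ 21.  16.   3. 110.  -1.  54. -65.]
```

View pics/c13.png

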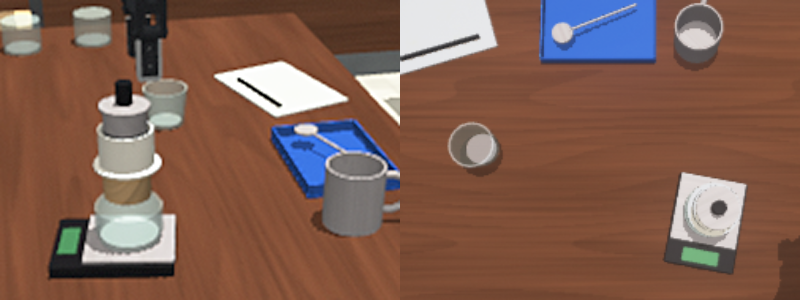

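The stack is upright and level. Disc top is at 202 mm and knob top at 230 mm, both as expected, and the glass and pitcher haven't moved. Handing in.

```bash
python3 -c "
from cell import manip; print(manip.sign_off())"
```

```text
the job is handed in; nothing more can be done
None
```

The pour-over set is built on the scale: server, dripper, filter, then lid, each set down and released before the next was added. I handed it in at about 43.5 s with the gripper clear of everything.

**Heights:** each piece sits where it should:
- server rim: 124 mm
- dripper rim: 172 mm
- filter rim: 198 mm
- lid disc top: 202 mm
- knob top: 230–231 mm

**Level:** the lid disc is flat to within 0.001. The dripper and filter rims showed a slope of about 0.008–0.009, which I took as camera noise.

**Centring:** the server was within about 1 mm of the pad centre, measured before the dripper went on. The lid, checked at the end, is about 1–2 mm or less from the pad centre in each camera.

**Left alone:** the glass among the pieces and the pitcher are within 0.6 mm of where they started. The other tasting glasses I did not measure; the arm never went near them.

**Forces:** readings between moves stayed at or below about 13 N, reached when setting down the server.

**Disagreements:**
- The top and side cameras differed by a constant 3 mm in x. I used their mean, and positions relative to each other agreed to within about 2 mm.
- While the lid was held, the wrist camera showed it 1.7 mm off in x because it was partly hidden. I corrected by 1 mm before lowering it.

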